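# Blend two batches of ceramic beads with a paddle and lay the paddle on its rest

### The arm

A 6-joint arm with a two-finger parallel gripper is mounted at the origin on the work surface. World frame = base frame: x ahead of the robot, y to its left, z up, the work surface at z = 0. Lengths are in m, angles in rad, forces in N, time in s.
With the tool pointing down it reaches from about 0.35 to 0.975 m from the base axis. Payload 4.9 kg.
Tool frame: the origin (TCP) lies at the very end of the fingers, on their centre line; the grasp point (between the pads) lies ctrl.hold_point_z behind it (ctrl.hold_point_z is the distance from the TCP to the grasp point, in m); z points along the fingers, y is the line along which they close (so a half turn about z gives the same grasp; the last joint's range is limited). The gripper opens to 85 mm and grips with 20 to 120 N. Pads are 22 mm wide; open, the fingers measure 114 mm over their backs; the gripper's body (76 mm by 85 mm) begins 54 mm behind the grasp point. The pads swing forward as they close: fully open they stand 13 mm farther back than shut.
Start: joints at [-1.267, 0.053, 1.613, -0, 1.476, -0.119], TCP at [0.256, -0.57, 0.231] pointing down, gripper open.
Joint ranges: [-3.01, 3.01], [-1.01, 2.22], [0.06, 2.58], [-1.02, 4.17], [0.09, 2.62], [-3.14, 3.14]. Speed limits (rad/s): [2.57, 2.57, 3.14, 3.14, 3.14, 3.14].

### API

Orientations are given as a rotation vector (axis times angle).
In Python, from station import ctrl gives the robot as it stands. The module is installed in compiled form; this text tells all that it offers.
- The arm moves only by the tool jog_arm, never from a script. Its argument "deltas" is a list of rows, each a list of 3 entries, a list of its own where there are three numbers: the closure, from -1 (fully open) to 1 (shut), then the shift along the world's x, y, z scaled (see below), then the turn, a rotation vector about the world's x, y, z scaled (see below). A call has 1 to 12 rows; each row is the pose to reach, as a shift and turn from the pose commanded when the call began, turning the shorter way round; what a row does not reach only later rows make up. The controller multiplies each number of a shift by 0.4 m and each number of a turn by 180 degrees. A row lasts 1/12 s, in which the tool goes at most 41.7 mm and 7.16 degrees, less where a joint would pass 70% of its speed; a pose out of reach is approached as far as the arm can. A call with a number of a shift or a turn outside -1 to 1 is refused whole. A call with a gripper value outside its range is refused whole. The fingers move at their own pace and stop on an object; "squeeze" is the grip in N (left out, the last holds). Time passes only in rows, so rows that repeat a pose let the fingers close. It gives the time, the measured TCP pose, the force, the opening and the grip force at its end, in the units of the state.
- ctrl.get_obs(): the state, without advancing time (a new reading comes with each control period).
- ctrl.get_image(name): name is "side" or "top"; returns the picture (420x560x3 uint8, red, green, blue); there is no depth.
- ctrl.get_calibration(name): a dict with "K" (3x3 intrinsics, pixels), "extrinsics" (4x4, takes a point from world to camera coordinates). Camera axes: x right, y down, z forward; pixel columns grow to the right and rows downward; lengths in m; the calibration is good to about 2 mm. A picture is of the moment at which its call begins. get_calibration takes no time and is no camera call.
- ctrl.finish_job(): hands the job in; it is judged then, once.
The state is a dict: "t": time; "q": joint angles; "dq": joint speeds; "effort": joint torques, N m; "tool_pos": TCP position; "tool_rot": TCP orientation; "contact_force": force on the tool from outside, world axes, zero at the start; "wrist_torque": the same for the moment, N m; "opening": finger opening in m; "grip_force": force on a finger pad.
Only numpy, scipy, OpenCV 4.12 (cv2) and the standard library are available. Lean on these libraries where they do the work, as an engineer would, in place of code of your own. Each camera call takes 0.05 s, during which the arm holds its last target. There are 200 camera calls.

### The job

Pick up the wooden paddle from its board and stir the beads in the green basin with its blade until they are mixed: there must be at least one red and one white bead on each side of the line through the basin's two handles. Keep the gripper off the beads and all the beads in the basin, then set the paddle down, without dropping it, lying in both notches of the two-post rest and roughly centred on it. Leave the other things on the table where they are.

Things in the scene. Friction and masses are not known exactly. Their poses are not given: they have to be found in the camera images.
- basin: Pale green round basin, fixed to the table. Origin: centre of its underside; z up. Inner floor 5 mm above the origin, inner floor radius 100 mm; wall 4 mm thick flares to outer radius 131 mm at the rim, 45 mm above the origin. Two steel lug handles stand out to 150 mm radius at 39 mm height on its +x and -x sides; the line through both lugs (its x axis) divides it into two halves, y > 0 and y < 0.
- board: Wooden ware board, fixed, 320 (x) x 110 (y) x 18 mm high, with two dark battens across it at x = +50 and -50 mm, 12 mm wide (x), 100 mm long (y), rising 16 mm above the board; the paddle lies across the battens at the start. Origin: centre of its underside.
- paddle: Loose pale wooden paddle, about 90 g, 260 mm long. Origin: on the handle's axis, at the place to grip. x runs towards the blade, z up. Handle 16 (y) x 20 (z) mm from x = -130 to 70 mm; flat blade 36 (y) x 10 (z) mm from x = 70 to 130 mm. At the start it lies across the board's two battens, axis 44 mm above the table, blade end roughly towards the robot.
- paddle_tip (a point): Centre of the blade's end face, 130 mm from the paddle's origin along its x.
- rest: Paddle rest, fixed: terracotta slab 140 (x) x 70 (y) x 12 mm with two off-white posts at x = +45 and -45 mm, each 22 (x) x 46 (y) mm. Each post top has a notch 28 mm wide (y), floor 66 mm above the table, between two 9 mm wide lugs that rise 12 mm more. Origin: centre of the underside; the paddle lies along x.
- rest_top (a point): Midway between both notches, at the height of the notch floors (66 mm above the table).
- red1: Chunky terracotta-red ceramic bead, a barrel 26 mm wide and 20 mm high with a dark hole mark on top, 20 g; origin at its centre. Lies on the basin's floor.
- red2: Chunky terracotta-red ceramic bead, a barrel 26 mm wide and 20 mm high with a dark hole mark on top, 20 g; origin at its centre. Lies on the basin's floor.
- red3: Chunky terracotta-red ceramic bead, a barrel 26 mm wide and 20 mm high with a dark hole mark on top, 20 g; origin at its centre. Lies on the basin's floor.
- white1: Chunky glazed white ceramic bead, a rounded 22 mm cube with a dark hole mark on top, 20 g; origin at its centre. Lies on the basin's floor.
- white2: Chunky glazed white ceramic bead, a rounded 22 mm cube with a dark hole mark on top, 20 g; origin at its centre. Lies on the basin's floor.
- white3: Chunky glazed white ceramic bead, a rounded 22 mm cube with a dark hole mark on top, 20 g; origin at its centre. Lies on the basin's floor.
- mug_a: Bystander: brown clay mug, 76 mm wide, 85 mm high, origin under its centre.
- mug_b: Bystander: brown clay mug, 76 mm wide, 85 mm high, origin under its centre.
- jar: Bystander: amber glass jar, 68 mm wide, 85 mm high, origin under its centre.
- rib: Bystander: dark wooden potter's rib, 90 x 50 x 10 mm, lying flat, origin under its centre.
- bowl: Bystander: small white bowl, 110 mm wide, 45 mm high, origin under its centre.
Things that resemble listed ones, but are neither listed nor needed, are in the scene too. Leave any yellow look-alike of the rest alone.

How it is judged:
By the outcome, as a careful person would: the job done as asked, in the order asked, and still so for the second after the job is handed in, with the robot touching nothing.
It also fails if it takes over 64 s, if anything falls off the work surface, if the arm or the gripper's body presses on something with over 40 N, if the wrist force passes 120 N, or if a joint passes its speed limit or range.

## Working session

There is one attempt and no reset: what is moved stays moved. The work goes in short steps, Python scripts to look and compute and a tool call to move; the robot and the scene stay as the last step left them, time stands still between calls to the robot, and variables do not carry over. Pictures are saved under pics/ and viewed, at most 10 in all, crops included, and the job is handed in when it is done.

Besides the shell and the picture viewer there is one more tool, called after "Call:" as name([rows], argument=value, ...), one row to a line, values as JSON. jog_arm: Moves the arm, as the interface text tells. Its arguments: {"type":"object","properties":{"deltas":{"type":"array","items":{"type":"array"}},"squeeze":{"type":"number"}},"required":["deltas"]}

```bash
mkdir -p pics; python3 - <<'E'
from station import ctrl
import cv2,numpy as np
np.set_printoptions(precision=4,suppress=True)
for n in("top","side"):
    cv2.imwrite(f"pics/{n}0.png",ctrl.get_image(n)[:,:,::-1]); c=ctrl.get_calibration(n); print(n,np.array(c["K"]),np.array(c["extrinsics"]))
o=ctrl.get_obs();print(o,ctrl.hold_point_z)
E
```

```text
top [[526.6668   0.     273.3709]
 [  0.     526.6668 205.6307]
 [  0.       0.       1.    ]] [[-0.0309 -0.9995 -0.0063  0.0027]
 [-0.9878  0.0315 -0.1522  0.5102]
 [ 0.1524  0.0015 -0.9883  1.6137]
 [ 0.      0.      0.      1.    ]]
side [[385.7271   0.     285.1215]
 [  0.     385.7271 208.7833]
 [  0.       0.       1.    ]] [[-0.9962 -0.0856  0.0125  0.5187]
 [-0.066   0.6579 -0.7502  0.0905]
 [ 0.056  -0.7482 -0.6611  1.0085]
 [ 0.      0.      0.      1.    ]]
{'t': 0.1, 'q': array([-1.267 ,  0.0533,  1.6142,  0.    ,  1.476 , -0.119 ]), 'dq': array([ 0.0001, -0.0012, -0.0033, -0.001 ,  0.    , -0.0001]), 'effort': array([ -0.0002, -39.4902, -37.1363,  -0.0001,   0.0039,   0.    ]), 'tool_pos': array([ 0.2563, -0.5694,  0.2302]), 'tool_rot': array([-3.0698, -0.6588,  0.0003]), 'contact_force': array([-0.5264, -0.0887, -0.0883]), 'wrist_torque': array([-0.0285, -0.009 , -0.0246]), 'grip_force': 0.0, 'opening': 0.08545385492007204} 0.0187
```

View pics/top0.png

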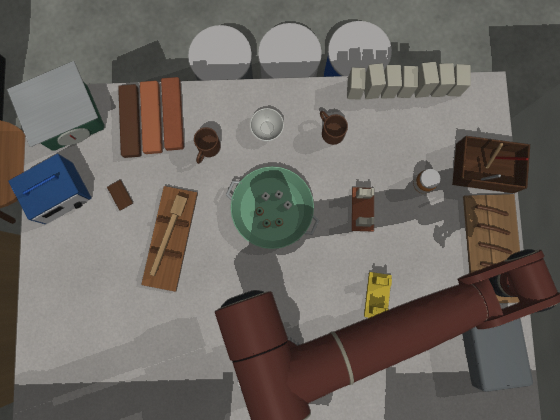

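View pics/side0.png

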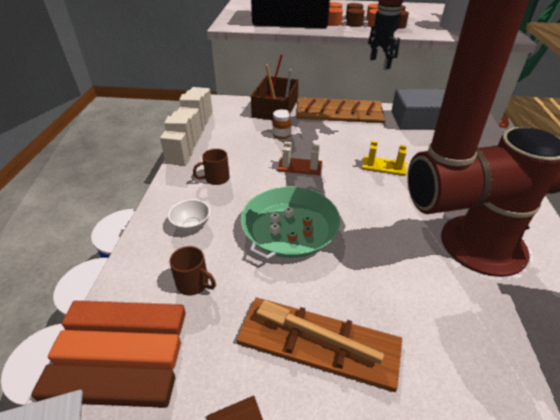

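The top view shows the board and paddle at about (170,238), with the blade at (180,200) on the far side from the robot. The basin is at (272,207) with one lug at (234,186), the rest is at (362,208), and the yellow decoy is at (377,293). The side view shows the reds on the robot side of the basin and the whites on the far side.

```bash
python3 - <<'E'
import cv2,numpy as np
t=cv2.imread("pics/top0.png");s=cv2.imread("pics/side0.png")
def c(i,x,y,w,h):return cv2.resize(i[y:y+h,x:x+w],(400,300),interpolation=cv2.INTER_CUBIC)
m=np.vstack([np.hstack([c(t,215,155,120,90),c(t,100,180,160,120)]),np.hstack([c(t,325,165,80,60),c(s,230,180,120,90)])])
cv2.imwrite("pics/m0.png",m)
m=np.vstack([np.hstack([c(s,232,290,180,135),c(s,260,130,80,60)])]);cv2.imwrite("pics/m1.png",m)
E
```

```text
(no output)
```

View pics/m0.png

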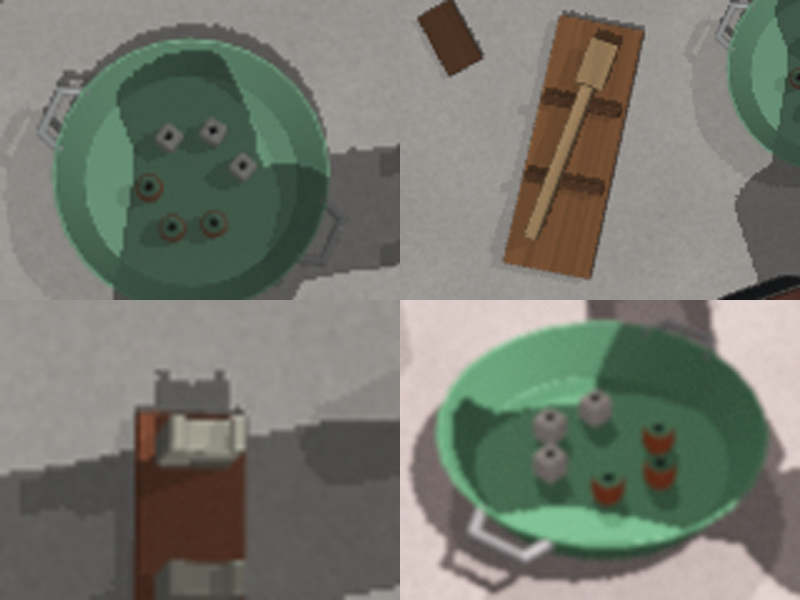

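View pics/m1.png

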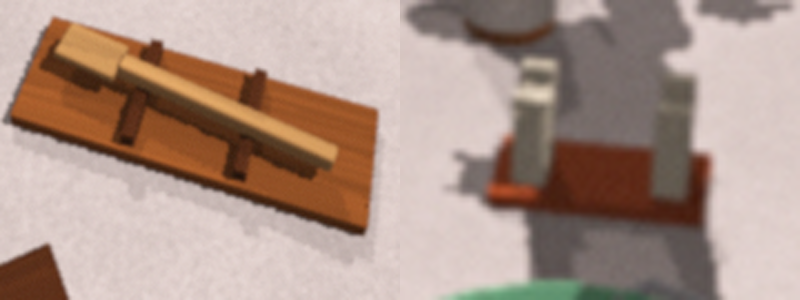

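The crops show the paddle clear on its battens, with the butt at about (152,275) and the tip at about (182,196) in the top view. All six beads sit in two colour groups. The rest's posts and slab run nearly along world x.

```bash
cat > h.py <<'E'
import numpy as np,cv2
from station import ctrl
np.set_printoptions(precision=4,suppress=True)
def cal(n):
    c=ctrl.get_calibration(n);return np.array(c["K"]),np.array(c["extrinsics"])
def ray(n,p,z):
    K,E=cal(n);d=E[:3,:3].T@np.linalg.solve(K,[p[0],p[1],1.]);o=-E[:3,:3].T@E[:3,3]
    return o+d*(z-o[2])/d[2]
def proj(n,X):
    K,E=cal(n);v=K@(E[:3,:3]@np.array(X,float)+E[:3,3]);return v[:2]/v[2]
def tri(a,b):
    P=[cal(n)[0]@cal(n)[1][:3] for n in("top","side")]
    X=cv2.triangulatePoints(P[0],P[1],np.array(a,float),np.array(b,float))[:,0];return X[:3]/X[3]
def rect(m):
    cs,_=cv2.findContours(m.astype(np.uint8),cv2.RETR_EXTERNAL,cv2.CHAIN_APPROX_NONE)
    c=max(cs,key=cv2.contourArea);return cv2.minAreaRect(c),c
E
python3 - <<'E'
from h import *
t=cv2.imread("pics/top0.png");hsv=cv2.cvtColor(t,cv2.COLOR_BGR2HSV)
print("butt",tri((152.4,274.8),(381,358.4)),"tip",tri((182,196.4),(260.4,309.4)))
for p in[(182,196.4),(181,203),(160,250),(152.4,274.8),(160,220),(363,210),(355,215)]:print(p,hsv[int(p[1]),int(p[0])])
print("tip",ray("top",(182,196.4),.049),"butt",ray("top",(152.4,274.8),.054))
f=lambda x,y:(x/3.3333+215,y/3.3333+155)
for n,x,y in[("w",168,136),("w",213,131),("w",243,166),("r",149,186),("r",172,228),("r",214,223)]:print(n,ray("top",f(x,y),.026))
print("lugs",ray("top",f(48,108),.039),ray("top",f(335,230),.039))
# basin rim
m=(hsv[...,0]>60)&(hsv[...,0]<85)&(hsv[...,1]>70); m[:150]=0;m[260:]=0;m[:,:220]=0;m[:,325:]=0
r,c=rect(m);e=cv2.fitEllipse(c);print("basin",e,ray("top",e[0],.045))
# rest slab
m=((hsv[...,0]<10)|(hsv[...,0]>172))&(hsv[...,1]>100);m[:180]=0;m[240:]=0;m[:,:345]=0;m[:,382:]=0
r,c=rect(m);b=cv2.boxPoints(r);print("slab",r,[ray("top",p,.012)[:2] for p in b],ray("top",r[0],.012))
E
```

```text
butt [0.3071 0.3658 0.0383] tip [0.55   0.2749 0.0307]
(182, 196.4) [ 14 118  69]
(181, 203) [ 17 105 139]
(160, 250) [ 17 103 151]
(152.4, 274.8) [ 17 105 150]
(160, 220) [ 12 136  75]
(363, 210) [  9 141  74]
(355, 215) [  9 148  74]
tip [0.5469 0.2717 0.049 ] butt [0.306  0.3623 0.054 ]
w [0.5444 0.011  0.026 ]
w [ 0.5479 -0.032   0.026 ]
w [ 0.5132 -0.0593  0.026 ]
r [0.4969 0.0304 0.026 ]
r [0.4562 0.0097 0.026 ]
r [ 0.4597 -0.03    0.026 ]
lugs [0.5727 0.1236 0.039 ] [ 0.4479 -0.1429  0.039 ]
basin ((272.60986328125, 209.25706481933594), (69.53447723388672, 73.09005737304688), 98.45951843261719) [ 0.4977 -0.0106  0.045 ]
slab ((362.5, 208.5), (43.0, 21.0), 90.0) [array([ 0.5665, -0.267 ]), array([ 0.5644, -0.3342]), array([ 0.4262, -0.3259]), array([ 0.4283, -0.2596])] [ 0.4959 -0.2966  0.012 ]
```

```bash
python3 - <<'E'
import cv2,numpy as np
t=cv2.imread("pics/top0.png");s=cv2.imread("pics/side0.png")
a=cv2.resize(t[180:236,342:384],(420,560),interpolation=cv2.INTER_CUBIC)
b=cv2.resize(s[135:177,270:326],(370,280),interpolation=cv2.INTER_CUBIC)
m=np.zeros((560,800,3),np.uint8);m[:,:420]=a;m[:280,430:800]=b
c=cv2.resize(t[190:240,215:275][:,:],(336,280));
cv2.imwrite("pics/m2.png",m)
E
```

```text
(no output)
```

View pics/m2.png

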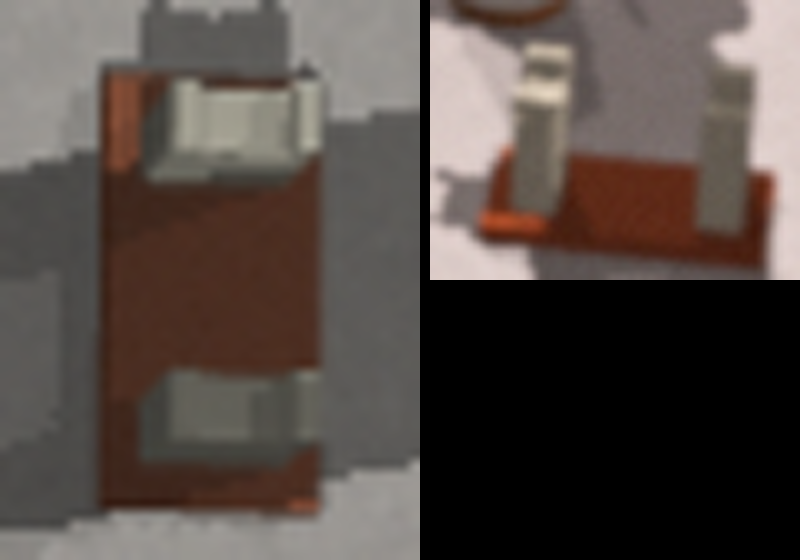

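The rest close-up puts the far post's lug tops at columns 359.2–374.1, row about 191.5. The near post's are at columns 358.7–374.0, row about 220.6.

```bash
python3 - <<'E'
from h import *
print("side proj butt",proj("side",(.306,.3623,.054)),(proj("side",(.306,.3623,.054))-[232,290])*2.2222,"tip",(proj("side",(.5469,.2717,.049))-[232,290])*2.2222)
a=ray("top",(366.65,191.5),.078);b=ray("top",(366.35,220.6),.078);print("posts",a,b,(a+b)/2,np.linalg.norm(a-b),np.arctan2((a-b)[1],(a-b)[0]))
for p in(a,b):print("side crop px",(proj("side",p)-[270,135])*370/56)
# slab: top-right corner etc
for p,z in[((374,187),.012),((374,230.5),.012),((352.3,187),.012),((351.8,231),.0)]:print(ray("top",p,z))
t=cv2.imread("pics/top0.png");hsv=cv2.cvtColor(t,cv2.COLOR_BGR2HSV)
m=(hsv[...,2]>115)&(hsv[...,0]>13)&(hsv[...,0]<22)&(hsv[...,1]>80)&(hsv[...,1]<125);m[:180]=0;m[285:]=0;m[:,:145]=0;m[:,195:]=0
r,c=rect(m);print(r,cv2.boxPoints(r))
s=cv2.imread("pics/side0.png");hs=cv2.cvtColor(s,cv2.COLOR_BGR2HSV)
m=(hs[...,2]>150)&(hs[...,0]>13)&(hs[...,0]<22)&(hs[...,1]<160);m[:295]=0;m[370:]=0;m[:,:250]=0;m[:,390:]=0
r,c=rect(m);print(r,cv2.boxPoints(r))
# two-view axis: top-face centerline of handle in each view, at a few stations
E
```

```text
side proj butt [383.5951 352.6808] [336.8747 139.2893] tip [65.9959 29.0765]
posts [ 0.5388 -0.3012  0.078 ] [ 0.4489 -0.2951  0.078 ] [ 0.4938 -0.2981  0.078 ] 0.09013188921298809 -0.06800185911195115
side crop px [118.2286  63.5069]
side crop px [307.0766  81.2214]
[ 0.5643 -0.3374  0.012 ]
[ 0.4245 -0.329   0.012 ]
[ 0.5665 -0.268   0.012 ]
[ 0.4263 -0.2605  0.    ]
((166.58905029296875, 235.59588623046875), (11.118908882141113, 84.0355453491211), 20.556045532226562) [[146.6302 272.9863]
 [176.137  194.3014]
 [186.5479 198.2055]
 [157.0411 276.8904]]
((320.9482727050781, 331.6207275390625), (133.80128479003906, 15.100241661071777), 23.198591232299805) [[256.4827 312.2069]
 [262.431  298.3276]
 [385.4138 351.0345]
 [379.4655 364.9138]]
```

```bash
python3 - <<'E'
from h import *
s=lambda x,y:(x/2.2222+232,y/2.3077+290)
print("butt",tri((152.2,274.9),s(332,150)),"tip",tri((181.3,196.2),s(63,40)))
print("corners R", tri((186.5,198.2),s(57,60)),"L?",tri((176.1,194.3),s(70,23)))
for X in[(.306,.3623,.054),(.5469,.2717,.049)]:print((proj("side",X)-[232,290])*[2.2222,2.3077])
import cv2
i=cv2.imread("pics/side0.png")
a=cv2.resize(i[290:330,245:305],(480,320),interpolation=cv2.INTER_NEAREST);b=cv2.resize(i[335:375,360:400],(320,320),interpolation=cv2.INTER_NEAREST)
cv2.imwrite("pics/m3.png",np.hstack([a,b]))
E
```

```text
butt [0.307  0.3641 0.0475] tip [0.5494 0.2756 0.0391]
corners R [ 0.5533  0.2672 -0.0082] L? [0.5457 0.2844 0.08  ]
[336.8747 144.6486]
[65.9959 30.1952]
```

View pics/m3.png

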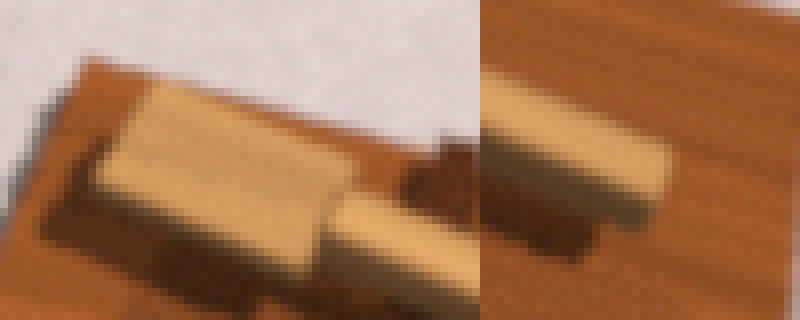

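The side close-up puts the blade's end top centre at (260.8,306.5) and the butt's top at (382.5,356.9). So the paddle axis is about 44 mm up, with its origin near (0.428, 0.320) and a yaw of about −20°. I start moving now.

Call:
jog_arm([
  [-1,[0.56,0.92,0.05],[0,0,0.39]],
  [-1,[0.56,0.92,0.05],[0,0,0.39]],
  [-1,[0.56,0.92,0.05],[0,0,0.39]],
  [-1,[0.56,0.92,0.05],[0,0,0.39]],
  [-1,[0.56,0.92,0.05],[0,0,0.39]],
  [-1,[0.56,0.92,0.05],[0,0,0.39]],
  [-1,[0.56,0.92,0.05],[0,0,0.39]],
  [-1,[0.56,0.92,0.05],[0,0,0.39]],
  [-1,[0.56,0.92,0.05],[0,0,0.39]],
  [-1,[0.56,0.92,0.05],[0,0,0.39]],
  [-1,[0.56,0.92,0.05],[0,0,0.39]],
  [-1,[0.56,0.92,0.05],[0,0,0.39]],
])

```text
t: 1.1
tool_pos: [0.4816, -0.1989, 0.2511]
tool_rot: [-2.128, -2.311, -0.001]
contact_force: [-0.5, -0.5, 0.1]
opening: 0.0856
grip_force: 0.0
```

```bash
cat >> h.py <<'E'
from scipy.spatial.transform import Rotation as Ro
def pose(G,head,a):
    "TCP pose holding the paddle origin at G, blade heading (deg), pitched down a (deg)"
    h=np.radians(head);a=np.radians(a);hv=np.array([np.cos(h),np.sin(h),0]);zv=np.array([0,0,1.])
    px=np.cos(a)*hv-np.sin(a)*zv;up=np.sin(a)*hv+np.cos(a)*zv
    return np.array(G)-ctrl.hold_point_z*up, np.column_stack([-px,np.cross(up,px),-up])
def go(G,head,a):
    o=ctrl.get_obs();p,R=pose(G,head,a)
    d=(p-o["tool_pos"])/.4;w=(Ro.from_matrix(R)*Ro.from_rotvec(o["tool_rot"]).inv()).as_rotvec()/np.pi
    print("shift",d,"turn",w,"rows",np.linalg.norm(d)*.4/.0417,np.linalg.norm(w)*180/7.16)
def tipgo(C,head,a):
    h,b=np.radians(head),np.radians(a)
    go(np.array(C)-.13*np.array([np.cos(b)*np.cos(h),np.cos(b)*np.sin(h),-np.sin(b)]),head,a)
def st():
    o=ctrl.get_obs();print("t",o["t"],"q",o["q"],"pos",o["tool_pos"],"F",o["contact_force"],"open",o["opening"],o["grip_force"])
E
python3 -c "
from h import *
st();go((.428,.320,.15),-20.4,0)"
```

```text
t 1.1 q [-0.5349 -0.2099  1.828   0.0008  1.5239 -0.6173] pos [ 0.4816 -0.1989  0.2511] F [-0.4933 -0.4774  0.0776] open 0.08555276151099617 0.0
shift [-0.1341  1.2972 -0.2995] turn [-0.0003 -0.0001  0.3604] rows 12.834837817984987 9.061389826604804
```

Call:
jog_arm([
  [-1,[0.0,0.98,0],[0,0,0.36]],
  [-1,[0.0,0.98,0],[0,0,0.36]],
  [-1,[0.0,0.98,0],[0,0,0.36]],
  [-1,[0.0,0.98,0],[0,0,0.36]],
  [-1,[0.0,0.98,0],[0,0,0.36]],
  [-1,[0.0,0.98,0],[0,0,0.36]],
  [-1,[0.0,0.98,0],[0,0,0.36]],
  [-1,[0.0,0.98,0],[0,0,0.36]],
  [-1,[0.0,0.98,0],[0,0,0.36]],
  [-1,[0.0,0.98,0],[0,0,0.36]],
  [-1,[0.0,0.98,0],[0,0,0.36]],
])

```text
t: 2.02
tool_pos: [0.48, 0.1922, 0.2507]
tool_rot: [-0.56, -3.09, -0.0]
contact_force: [-0.3, 0.1, -0.4]
opening: 0.0852
grip_force: 0.0
```

```bash
python3 -c "
from h import *
st();go((.428,.320,.11),-20.4,0);go((.428,.320,.048),-20.4,0)"
```

```text
t 2.0167 q [ 0.2367 -0.2194  1.8368  0.0005  1.5252 -0.9754] pos [0.48   0.1922 0.2507] F [-0.3428  0.0822 -0.4127] open 0.08520057171179383 0.0
shift [-0.13    0.3194 -0.3984] turn [-0.0001 -0.0004  0.0009] rows 5.054740481925556 0.023862880690161823
shift [-0.13    0.3194 -0.5534] turn [-0.0001 -0.0004  0.0009] rows 6.25509031254514 0.023862880690161823
```

Call:
jog_arm([
  [-1,[-0.13,0.32,-0.2],[0,0,0]],
  [-1,[-0.13,0.32,-0.2],[0,0,0]],
  [-1,[-0.13,0.32,-0.2],[0,0,0]],
  [-1,[-0.13,0.32,-0.2],[0,0,0]],
  [-1,[-0.13,0.32,-0.28],[0,0,0]],
  [-1,[-0.13,0.32,-0.36],[0,0,0]],
  [-1,[-0.13,0.32,-0.42],[0,0,0]],
  [-1,[-0.13,0.32,-0.46],[0,0,0]],
  [-1,[-0.13,0.32,-0.5],[0,0,0]],
  [-1,[-0.13,0.32,-0.53],[0,0,0]],
  [-1,[-0.13,0.32,-0.555],[0,0,0]],
  [-1,[-0.13,0.32,-0.555],[0,0,0]],
])

```text
t: 3.02
tool_pos: [0.4274, 0.3163, 0.027]
tool_rot: [-0.568, -3.087, 0.004]
contact_force: [-1.0, 0.5, -0.1]
opening: 0.0852
grip_force: 0.0
```

Call:
jog_arm([
  [1,[0,0,0],[0,0,0]],
  [1,[0,0,0],[0,0,0]],
  [1,[0,0,0],[0,0,0]],
  [1,[0,0,0],[0,0,0]],
  [1,[0,0,0],[0,0,0]],
  [1,[0,0,0],[0,0,0]],
  [1,[0,0,0],[0,0,0]],
  [1,[0,0,0],[0,0,0]],
], squeeze=60)

```text
t: 3.68
tool_pos: [0.429, 0.3185, 0.0302]
tool_rot: [0.566, 3.089, 0.002]
contact_force: [0.3, 0.6, 4.2]
opening: 0.0152
grip_force: 60.2
```

Call:
jog_arm([
  [1,[0,0,0.05],[0,0,0]],
  [1,[0,0,0.1],[0,0,0]],
  [1,[0,0,0.2],[0,0,0]],
  [1,[0,0,0.3],[0,0,0]],
  [1,[0,0,0.4],[0,0,0]],
  [1,[0,0,0.5],[0,0,0]],
  [1,[0,0,0.5],[0,0,0]],
  [1,[0,0,0.5],[0,0,0]],
])

```text
t: 4.35
tool_pos: [0.4298, 0.3188, 0.2325]
tool_rot: [0.565, 3.085, 0.006]
contact_force: [0.2, 1.2, -2.0]
opening: 0.0144
grip_force: 59.5
```

```bash
python3 - <<'E'
from h import *
st()
t=ctrl.get_image("top")[:,:,::-1];s=ctrl.get_image("side")[:,:,::-1]
cv2.imwrite("pics/l_top.png",t);cv2.imwrite("pics/l_side.png",s)
a=cv2.resize(t[140:290,120:320],(400,300));b=cv2.resize(s[100:400,180:480],(400,400))
m=np.zeros((400,800,3),np.uint8);m[:300,:400]=a;m[:,400:]=b;cv2.imwrite("pics/m4.png",m)
tip=np.array([.428,.3185,.245])+.13*np.array([np.cos(-.356),np.sin(-.356),0])
print(proj("top",tip),proj("side",tip),(proj("side",tip)-[180,100])*4/3)
E
```

```text
t 4.35 q [ 0.4992 -0.1686  1.823  -0.0001  1.4811 -0.7091] pos [0.4298 0.3188 0.2325] F [ 0.2231  1.1549 -1.9926] open 0.014384943026392219 59.52075719833374
[168.8518 183.3286] [256.8023 237.5365] [102.4031 183.382 ]
```

View pics/m4.png

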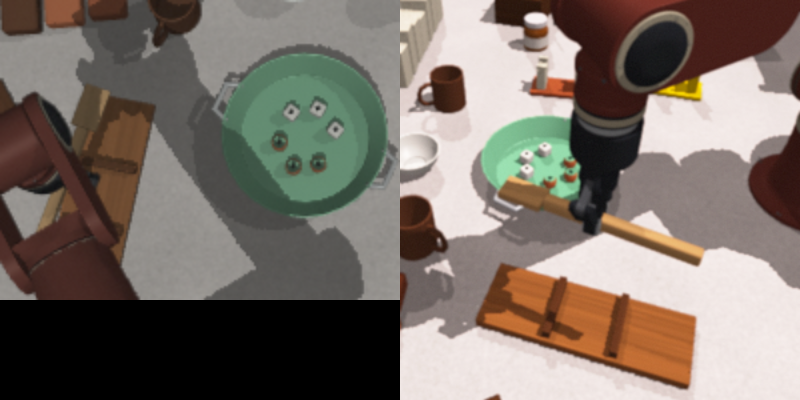

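The lift worked. The paddle is level in the gripper with its tip at (503,185) in the crop, as predicted. The basin is unobstructed in the top view, with lugs at (225,97) and (388,170) in the crop and the six beads unchanged.

```bash
cat >> h.py <<'E'
c0=np.array([.507,-.010]);ang=np.radians(64.9)
U=np.array([np.cos(ang),np.sin(ang)]);N=np.array([-U[1],U[0]])
def st2w(s,t,z):return np.r_[c0+s*N+t*U,z]
def w2st(p):return np.array([(np.array(p)[:2]-c0)@N,(np.array(p)[:2]-c0)@U])
E
python3 - <<'E'
from h import *
f=lambda x,y:(x/2+120,y/2+140)
i=cv2.imread("pics/l_top.png");hsv=cv2.cvtColor(i,cv2.COLOR_BGR2HSV)
m=(hsv[...,0]>55)&(hsv[...,0]<95)&(hsv[...,1]>60);m[:150]=0;m[260:]=0;m[:,:220]=0;m[:,325:]=0
r,c=rect(m);e=cv2.fitEllipse(cv2.convexHull(c));print(e,ray("top",e[0],.045))
l=[ray("top",f(224,94),.039),ray("top",f(391,170),.039)];d=(l[0]-l[1])[:2];print("lugs",l,(l[0]+l[1])/2,np.degrees(np.arctan2(d[1],d[0])),np.linalg.norm(d))
for n,x,y in[("w",292,111),("w",317,107),("w",335,129),("r",279,140),("r",293,165),("r",318,162)]:
    p=ray("top",f(x,y),.026);print(n,p[:2],w2st(p))
st()
go((.60,.05,.30),-110,0)
E
```

```text
((271.7989501953125, 207.0839385986328), (81.36311340332031, 82.35173034667969), 85.69481658935547) [ 0.5047 -0.0083  0.045 ]
lugs [array([0.5737, 0.1154, 0.039 ]), array([ 0.4448, -0.1428,  0.039 ])] [ 0.5092 -0.0137  0.039 ] 63.4588723086543 0.2885609884022629
w [0.5453 0.0091] [-0.0266  0.0335]
w [ 0.5505 -0.0308] [-0.0482 -0.0004]
w [ 0.5142 -0.0581] [-0.027  -0.0405]
r [0.4995 0.0309] [0.0242 0.0339]
r [0.459 0.01 ] [ 0.0519 -0.0023]
r [ 0.4625 -0.0295] [ 0.032  -0.0365]
t 4.45 q [ 0.4991 -0.1655  1.8286 -0.      1.4812 -0.7091] pos [0.4276 0.3176 0.2275] F [ 0.4736  0.6778 -1.5982] open 0.014633207765544816 59.52077329158783
shift [ 0.431  -0.6691  0.1344] turn [-0.0003 -0.0009 -0.4957] rows 7.742290910223918 12.461877872871359
```

Call:
jog_arm([
  [1,[0.43,-0.67,0.13],[0,0,-0.47]],
  [1,[0.43,-0.67,0.13],[0,0,-0.47]],
  [1,[0.43,-0.67,0.13],[0,0,-0.47]],
  [1,[0.43,-0.67,0.13],[0,0,-0.47]],
  [1,[0.43,-0.67,0.13],[0,0,-0.47]],
  [1,[0.43,-0.67,0.13],[0,0,-0.47]],
  [1,[0.43,-0.67,0.13],[0,0,-0.47]],
  [1,[0.43,-0.67,0.13],[0,0,-0.47]],
  [1,[0.43,-0.67,0.13],[0,0,-0.47]],
  [1,[0.43,-0.67,0.13],[0,0,-0.47]],
  [1,[0.43,-0.67,0.13],[0,0,-0.47]],
  [1,[0.43,-0.67,0.13],[0,0,-0.47]],
])

```text
t: 5.45
tool_pos: [0.5993, 0.0496, 0.2772]
tool_rot: [-2.502, -1.894, 0.008]
contact_force: [-0.5, -0.4, -1.6]
opening: 0.0148
grip_force: 59.5
```

```bash
python3 - <<'E'
from h import *
st();print(st2w(-.055,-.048,.11))
tipgo(st2w(-.055,-.048,.11),155,0);tipgo(st2w(-.055,-.048,.11),155,45)
E
```

```text
t 5.45 q [-0.0411 -0.022   1.6124  0.      1.5577  0.2339] pos [0.5993 0.0496 0.2772] F [-0.4642 -0.4394 -1.5798] open 0.014751917769355154 59.50426697731018
[ 0.5364 -0.0768  0.11  ]
shift [ 0.1375 -0.4535 -0.4647] turn [-0.0019 -0.0014 -0.5514] rows 6.366543152625656 13.86145312495762
shift [ 0.0812 -0.4272 -0.2212] turn [ 0.116  -0.2583 -0.5203] rows 4.680032974913116 14.893011974444367
```

Call:
jog_arm([
  [1,[0.08,-0.43,0],[0.116,-0.258,-0.52]],
  [1,[0.08,-0.43,0],[0.116,-0.258,-0.52]],
  [1,[0.08,-0.43,0],[0.116,-0.258,-0.52]],
  [1,[0.08,-0.43,0],[0.116,-0.258,-0.52]],
  [1,[0.08,-0.43,0],[0.116,-0.258,-0.52]],
  [1,[0.08,-0.43,0],[0.116,-0.258,-0.52]],
  [1,[0.08,-0.43,0],[0.116,-0.258,-0.52]],
  [1,[0.08,-0.43,0],[0.116,-0.258,-0.52]],
  [1,[0.08,-0.43,0],[0.116,-0.258,-0.52]],
  [1,[0.08,-0.43,0],[0.116,-0.258,-0.52]],
  [1,[0.08,-0.43,0],[0.116,-0.258,-0.52]],
  [1,[0.08,-0.43,0],[0.116,-0.258,-0.52]],
])

```text
t: 6.45
tool_pos: [0.6308, -0.1218, 0.2765]
tool_rot: [2.84, -0.108, 0.947]
contact_force: [-0.1, -0.2, -1.2]
opening: 0.0146
grip_force: 59.5
```

```bash
python3 - <<'E'
from h import *
st()
for a in(45,50):tipgo(st2w(-.055,-.048,.08),155,a)
E
```

```text
t 6.45 q [-0.3216 -0.3197  1.9725  0.0464  0.8308  1.3054] pos [ 0.6308 -0.1218  0.2765] F [-0.0717 -0.1936 -1.2141] open 0.014625582348132618 59.491188526153564
shift [ 0.0025  0.0015 -0.2945] turn [ 0.0238 -0.0515 -0.0995] rows 2.824823734566149 2.88082776801824
shift [-0.014   0.0092 -0.2723] turn [ 0.0162 -0.0783 -0.0977] rows 2.6170269190263435 3.172921794055996
```

Call:
jog_arm([
  [1,[-0.014,0.009,-0.1],[0.016,-0.078,-0.098]],
  [1,[-0.014,0.009,-0.1],[0.016,-0.078,-0.098]],
  [1,[-0.014,0.009,-0.1],[0.016,-0.078,-0.098]],
  [1,[-0.014,0.009,-0.15],[0.016,-0.078,-0.098]],
  [1,[-0.014,0.009,-0.2],[0.016,-0.078,-0.098]],
  [1,[-0.014,0.009,-0.25],[0.016,-0.078,-0.098]],
  [1,[-0.014,0.009,-0.25],[0.016,-0.078,-0.098]],
  [1,[-0.014,0.009,-0.25],[0.016,-0.078,-0.098]],
])

```text
t: 7.12
tool_pos: [0.6245, -0.1178, 0.1761]
tool_rot: [2.63, -0.574, 1.217]
contact_force: [-1.1, -0.3, -0.3]
opening: 0.0152
grip_force: 59.6
```

```bash
python3 - <<'E'
from h import *
st()
tipgo(st2w(-.055,-.048,.016),155,50)
tipgo(st2w(.022,-.048,.016),155,50)
s=ctrl.get_image("side")[:,:,::-1];t=ctrl.get_image("top")[:,:,::-1]
cv2.imwrite("pics/d_side.png",s);cv2.imwrite("pics/d_top.png",t)
cv2.imwrite("pics/m5.png",np.hstack([cv2.resize(s[140:280,200:380],(450,350)),cv2.resize(t[150:260,215:325],(350,350))]))
print((proj("side",st2w(-.055,-.048,.086))-[200,140])*2.5)
E
```

```text
t 7.1167 q [-0.2355 -0.2822  2.188  -0.3998  0.4066  2.0646] pos [ 0.6245 -0.1178  0.1761] F [-1.0615 -0.2723 -0.2625] open 0.015233293954651688 59.58760857582092
shift [ 0.0016 -0.001  -0.1813] turn [ 0.0013 -0.0021 -0.0011] rows 1.7390667221272385 0.06820026486609285
shift [-0.1727  0.0807 -0.1813] turn [ 0.0013 -0.0021 -0.0011] rows 2.523586830245757 0.06820026486609285
[205.3223 116.35  ]
```

View pics/m5.png

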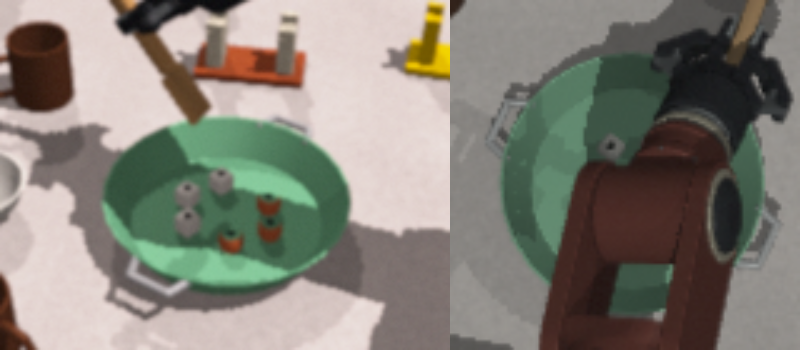

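The tip is at (200,118) in the crop, within a few pixels of the prediction and above the start of the stroke. The beads are undisturbed. The wrist is near its fold, so I ease the pitch to 44° before going down.

```bash
python3 - <<'E'
from h import *
for s,z in[(-.055,.05),(-.055,.016),(.022,.016)]:tipgo(st2w(s,-.048,z),155,44)
E
```

```text
shift [ 0.0152 -0.0085 -0.1361] turn [ 0.0159  0.0306 -0.0012] rows 1.316211058816141 0.8672896074486365
shift [ 0.0152 -0.0085 -0.2211] turn [ 0.0159  0.0306 -0.0012] rows 2.127492610462598 0.8672896074486365
shift [-0.1591  0.0732 -0.2211] turn [ 0.0159  0.0306 -0.0012] rows 2.7057668347254524 0.8672896074486365
```

Call:
jog_arm([
  [1,[0.015,-0.0085,-0.03],[0.016,0.03,0]],
  [1,[0.015,-0.0085,-0.07],[0.016,0.03,0]],
  [1,[0.015,-0.0085,-0.1],[0.016,0.03,0]],
  [1,[0.015,-0.0085,-0.13],[0.016,0.03,0]],
  [1,[0.015,-0.0085,-0.16],[0.016,0.03,0]],
  [1,[0.015,-0.0085,-0.18],[0.016,0.03,0]],
  [1,[0.015,-0.0085,-0.2],[0.016,0.03,0]],
  [1,[0.015,-0.0085,-0.21],[0.016,0.03,0]],
  [1,[0.015,-0.0085,-0.218],[0.016,0.03,0]],
  [1,[0.015,-0.0085,-0.218],[0.016,0.03,0]],
])

```text
t: 8.05
tool_pos: [0.6325, -0.1216, 0.0933]
tool_rot: [2.708, -0.596, 1.096]
contact_force: [-1.0, 0.4, -0.6]
opening: 0.0149
grip_force: 59.6
```

```bash
python3 - <<'E'
from h import *
st()
for s in(-.055,.024):tipgo(st2w(s,-.048,.016),155,44)
E
```

```text
t 8.05 q [-0.2509 -0.1033  2.157  -0.3736  0.3497  2.0555] pos [ 0.6325 -0.1216  0.0933] F [-1.048   0.4384 -0.5824] open 0.014858943046789773 59.562161564826965
shift [ 0.0011 -0.0005 -0.0011] turn [-0.0001  0.0004 -0.0012] rows 0.015575820924646464 0.03107072083988356
shift [-0.1777  0.0833 -0.0011] turn [-0.0001  0.0004 -0.0012] rows 1.882903062457494 0.03107072083988356
```

```bash
python3 - <<'E'
from h import *
for s,a in((-.03,41),(0,38),(.024,36)):tipgo(st2w(s,-.048,.016),155,a)
E
```

```text
shift [-0.0467  0.0219 -0.0153] turn [ 0.0069  0.0155 -0.0012] rows 0.5162006521368352 0.4269890846269386
shift [-0.1065  0.05   -0.03  ] turn [ 0.0139  0.0306 -0.0012] rows 1.1647056444543278 0.8454502851421561
shift [-0.1558  0.0731 -0.04  ] turn [ 0.0186  0.0407 -0.0012] rows 1.6952418686408406 1.1246449210351936
```

Call:
jog_arm([
  [1,[-0.016,0.007,-0.005],[0.002,0.005,0]],
  [1,[-0.031,0.0145,-0.01],[0.0045,0.01,0]],
  [1,[-0.047,0.022,-0.015],[0.007,0.0155,0]],
  [1,[-0.062,0.029,-0.019],[0.0087,0.019,0]],
  [1,[-0.077,0.036,-0.023],[0.0105,0.023,0]],
  [1,[-0.092,0.043,-0.026],[0.012,0.027,0]],
  [1,[-0.107,0.05,-0.03],[0.014,0.0305,0]],
  [1,[-0.119,0.056,-0.033],[0.015,0.033,0]],
  [1,[-0.131,0.062,-0.035],[0.0165,0.036,0]],
  [1,[-0.143,0.068,-0.0375],[0.0175,0.038,0]],
  [1,[-0.156,0.073,-0.04],[0.0186,0.041,0]],
  [1,[-0.156,0.073,-0.04],[0.0186,0.041,0]],
])

```text
t: 9.05
tool_pos: [0.5695, -0.0922, 0.0776]
tool_rot: [2.802, -0.616, 0.908]
contact_force: [0.0, -0.1, -0.7]
opening: 0.0145
grip_force: 59.5
```

```bash
python3 - <<'E'
from h import *
st()
s=ctrl.get_image("side")[:,:,::-1];cv2.imwrite("pics/a_side.png",s);t=ctrl.get_image("top")[:,:,::-1];cv2.imwrite("pics/a_top.png",t)
cv2.imwrite("pics/m6.png",np.hstack([cv2.resize(s[140:280,200:380],(450,350)),cv2.resize(t[150:260,215:325],(350,350))]))
tipgo(st2w(.024,-.048,.07),155,36)
tipgo(st2w(.024,-.048,.09),155,36)
E
```

```text
t 9.05 q [-0.2326 -0.2218  2.2397 -0.2376  0.5185  1.941 ] pos [ 0.5695 -0.0922  0.0776] F [ 0.0028 -0.127  -0.7239] open 0.014458644986664231 59.54954981803894
shift [-0.0003  0.0003  0.133 ] turn [-0.      0.     -0.0011] rows 1.2762118890294682 0.028298465104479382
shift [-0.0003  0.0003  0.183 ] turn [-0.      0.     -0.0011] rows 1.7558266272727803 0.028298465104479382
```

View pics/m6.png

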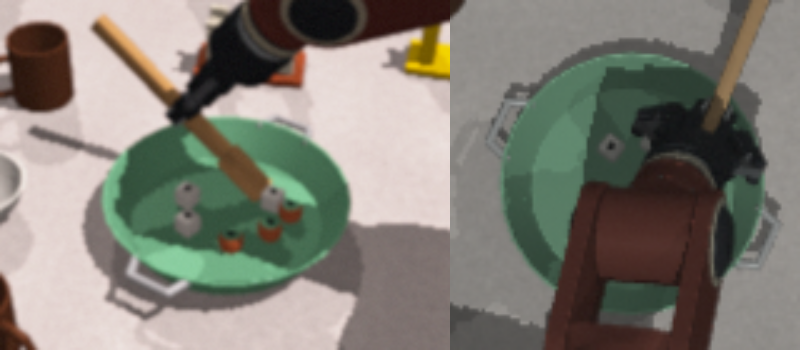

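The white bead `white3` now sits in front of the blade on the red side, next to the reds (crop 272,198), and `red1` is untouched at (231,240). Next I lift and sweep `red1` across sideways with the blade's edge, at heading 200°.

Call:
jog_arm([
  [1,[0.01,-0.005,0.03],[0,0,0]],
  [1,[0.01,-0.005,0.1],[0,0,0]],
  [1,[0,0,0.2],[0,0,0]],
  [1,[0,0,0.25],[0,0,0]],
  [1,[0,0,0.25],[0,0,0]],
  [1,[0,0,0.25],[0,0,0]],
])

```text
t: 9.65
tool_pos: [0.5719, -0.093, 0.1816]
tool_rot: [2.799, -0.616, 0.917]
contact_force: [-0.3, 0.4, -1.3]
opening: 0.0147
grip_force: 59.6
```

```bash
python3 - <<'E'
from h import *
st()
tipgo((.478,.062,.10),200,40);tipgo((.478,.062,.016),200,40)
i=ctrl.get_image("side")[:,:,::-1];cv2.imwrite("pics/b_side.png",i)
E
```

```text
t 9.65 q [-0.2331 -0.3804  2.1721 -0.1749  0.7337  1.8638] pos [ 0.5719 -0.093   0.1816] F [-0.2616  0.3722 -1.304 ] open 0.01474788906039358 59.60172235965729
shift [ 0.0274  0.4829 -0.0309] turn [-0.0013 -0.0212  0.2488] rows 4.648635761752412 6.2776888321989475
shift [ 0.0274  0.4829 -0.2409] turn [-0.0013 -0.0212  0.2488] rows 5.182723515189418 6.2776888321989475
```

Call:
jog_arm([
  [1,[0.027,0.48,-0.03],[0,-0.021,0.249]],
  [1,[0.027,0.48,-0.03],[0,-0.021,0.249]],
  [1,[0.027,0.48,-0.03],[0,-0.021,0.249]],
  [1,[0.027,0.48,-0.03],[0,-0.021,0.249]],
  [1,[0.027,0.48,-0.03],[0,-0.021,0.249]],
  [1,[0.027,0.48,-0.03],[0,-0.021,0.249]],
  [1,[0.027,0.48,-0.03],[0,-0.021,0.249]],
  [1,[0.027,0.48,-0.03],[0,-0.021,0.249]],
  [1,[0.027,0.48,-0.03],[0,-0.021,0.249]],
])

```text
t: 10.45
tool_pos: [0.5803, 0.0988, 0.1636]
tool_rot: [-2.806, -0.489, -1.005]
contact_force: [-0.4, 0.5, -0.6]
opening: 0.0148
grip_force: 59.6
```

```bash
python3 - <<'E'
from h import *
st()
tipgo((.478,.062,.016),200,40);tipgo((.509,-.0226,.016),200,40)
s=ctrl.get_image("side")[:,:,::-1];cv2.imwrite("pics/c_side.png",s)
hsv=cv2.cvtColor(s,cv2.COLOR_BGR2HSV)
for n,m in(("r",((hsv[...,0]<9)|(hsv[...,0]>172))&(hsv[...,1]>150)),("w",(hsv[...,1]<70)&(hsv[...,2]>110))):
    m=m.astype(np.uint8);m[:185]=0;m[255:]=0;m[:,:255]=0;m[:,330:]=0
    k,_,sta,ce=cv2.connectedComponentsWithStats(m)
    for j in range(1,k):
        if 12<sta[j,4]<150:p=ray("side",ce[j],.017);print(n,ce[j],sta[j,4],p[:2],w2st(p))
E
```

```text
t 10.45 q [-0.0892 -0.3666  2.2105  0.4322  0.7052  0.8906] pos [0.5803 0.0988 0.1636] F [-0.3594  0.5437 -0.5933] open 0.014755994375771997 59.604177474975586
shift [ 0.0064  0.0035 -0.1958] turn [-0.0004 -0.0034  0.0008] rows 1.8793867804005795 0.08844771607901661
shift [ 0.0839 -0.208  -0.1958] turn [-0.0004 -0.0034  0.0008] rows 2.8556729211720753 0.08844771607901661
r [315.2308 226.0769] 13 [ 0.4409 -0.0041] [ 0.0623 -0.0227]
w [257.04 188.96] 50 [ 0.6167 -0.1454] [-0.1568 -0.0761]
w [273.4343 223.2626] 99 [ 0.5526 -0.0039] [-0.0387  0.0248]
w [309.2273 217.8182] 88 [ 0.4581 -0.0349] [ 0.0337 -0.0433]
w [263.8095 252.381 ] 63 [0.5649 0.1021] [-0.0049  0.1261]
```

Call:
jog_arm([
  [1,[0.006,0.0035,-0.06],[0,-0.003,0]],
  [1,[0.006,0.0035,-0.11],[0,-0.003,0]],
  [1,[0.006,0.0035,-0.15],[0,-0.003,0]],
  [1,[0.006,0.0035,-0.17],[0,-0.003,0]],
  [1,[0.006,0.0035,-0.185],[0,-0.003,0]],
  [1,[0.006,0.0035,-0.194],[0,-0.003,0]],
  [1,[0.006,0.0035,-0.194],[0,-0.003,0]],
])

```text
t: 11.08
tool_pos: [0.5836, 0.1009, 0.0882]
tool_rot: [-2.8, -0.495, -1.024]
contact_force: [-0.0, 0.1, -1.3]
opening: 0.0148
grip_force: 59.6
```

```bash
python3 - <<'E'
from h import *
st()
tipgo((.478,.062,.016),200,40);tipgo((.509,-.0226,.016),200,40)
E
```

```text
t 11.0833 q [-0.0849 -0.2329  2.253   0.5585  0.5376  0.7374] pos [0.5836 0.1009 0.0882] F [-0.0309  0.0881 -1.3099] open 0.014789623630985285 59.604440331459045
shift [-0.0018 -0.0019 -0.0075] turn [-0.0003  0.0009 -0.0002] rows 0.07580600067953422 0.02326325962479302
shift [ 0.0757 -0.2134 -0.0075] turn [-0.0003  0.0009 -0.0002] rows 2.1736418162941047 0.02326325962479302
```

Call:
jog_arm([
  [1,[0.006,-0.018,-0.005],[0,0,0]],
  [1,[0.014,-0.04,-0.006],[0,0,0]],
  [1,[0.021,-0.06,-0.006],[0,0,0]],
  [1,[0.029,-0.082,-0.006],[0,0,0]],
  [1,[0.037,-0.104,-0.006],[0,0,0]],
  [1,[0.045,-0.126,-0.006],[0,0,0]],
  [1,[0.053,-0.148,-0.006],[0,0,0]],
  [1,[0.061,-0.17,-0.006],[0,0,0]],
  [1,[0.069,-0.193,-0.006],[0,0,0]],
  [1,[0.076,-0.213,-0.006],[0,0,0]],
  [1,[0.076,-0.213,-0.006],[0,0,0]],
])

```text
t: 12.0
tool_pos: [0.6152, 0.014, 0.0871]
tool_rot: [-2.801, -0.493, -1.027]
contact_force: [0.9, 0.2, -1.0]
opening: 0.0149
grip_force: 59.6
```

Call:
jog_arm([
  [1,[-0.006,0.018,0.03],[0,0,0]],
  [1,[-0.006,0.018,0.1],[0,0,0]],
  [1,[0.04,-0.05,0.2],[0,0,0]],
  [1,[0.08,-0.1,0.3],[0,0,0]],
  [1,[0.12,-0.2,0.35],[0,0,0]],
  [1,[0.12,-0.2,0.35],[0,0,0]],
  [1,[0.12,-0.2,0.35],[0,0,0]],
  [1,[0.12,-0.2,0.35],[0,0,0]],
])

```text
t: 12.67
tool_pos: [0.6623, -0.065, 0.2268]
tool_rot: [-2.8, -0.494, -1.025]
contact_force: [0.3, 0.0, -1.3]
opening: 0.0152
grip_force: 59.6
```

```bash
cat > beads.py <<'E'
from h import *
import sys
s=ctrl.get_image("side")[:,:,::-1];cv2.imwrite(f"pics/{sys.argv[1]}_side.png",s)
t=ctrl.get_image("top")[:,:,::-1];cv2.imwrite(f"pics/{sys.argv[1]}_top.png",t)
hsv=cv2.cvtColor(s,cv2.COLOR_BGR2HSV)
for n,m in(("r",((hsv[...,0]<12)|(hsv[...,0]>172))&(hsv[...,1]>130)&(hsv[...,2]>50)),("w",(hsv[...,1]<80)&(hsv[...,2]>90))):
    m=m.astype(np.uint8);m[:190]=0;m[252:]=0;m[:,:255]=0;m[:,335:]=0
    k,_,sta,ce=cv2.connectedComponentsWithStats(m)
    for j in range(1,k):
        p=ray("side",ce[j],.017)
        if 6<sta[j,4]<400 and np.linalg.norm(w2st(p))<.11:print(n,ce[j],sta[j],p[:2],w2st(p))
E
python3 - <<'E'
from h import *
st()
E
python3 beads.py e
```

```text
t 12.6667 q [-0.3978 -0.1756  1.9509  0.5921  0.9027  0.5604] pos [ 0.6623 -0.065   0.2268] F [ 0.3305  0.019  -1.3481] open 0.015157524557253086 59.6075302362442
r [283.9259 215.1481] [281 213   7   5  27] [ 0.5275 -0.0388] [-0.0308 -0.0174]
r [315.4333 225.7667] [312 223   8   6  30] [ 0.4404 -0.0054] [ 0.0623 -0.024 ]
r [307.4194 233.129 ] [304 231   8   5  31] [0.4605 0.0244] [0.0567 0.0114]
w [274.37   223.2467] [268 211  14  25 227] [ 0.5501 -0.0043] [-0.0366  0.0235]
w [308.1443 218.2577] [303 213  12  12  97] [ 0.4609 -0.0329] [ 0.032  -0.0402]
```

The beads are mixed. On the s<0 side of the line are one red (s = −31 mm) and two whites. On the other side are two reds and one white (s = +32 mm). Now I move to the rest.

```bash
python3 - <<'E'
from h import *
go((.494,-.298,.20),176.2,0)
E
```

```text
shift [-0.417  -0.5869 -0.1064] turn [-0.0324  0.2216 -0.127 ] rows 6.981176557645842 6.473633468643739
```

Call:
jog_arm([
  [1,[-0.1,-0.15,0],[-0.016,0.11,-0.063]],
  [1,[-0.2,-0.3,0],[-0.032,0.222,-0.127]],
  [1,[-0.3,-0.45,0],[-0.032,0.222,-0.127]],
  [1,[-0.4,-0.55,-0.05],[-0.032,0.222,-0.127]],
  [1,[-0.417,-0.587,-0.1],[-0.032,0.222,-0.127]],
  [1,[-0.417,-0.587,-0.1],[-0.032,0.222,-0.127]],
  [1,[-0.417,-0.587,-0.1],[-0.032,0.222,-0.127]],
  [1,[-0.417,-0.587,-0.1],[-0.032,0.222,-0.127]],
  [1,[-0.417,-0.587,-0.1],[-0.032,0.222,-0.127]],
  [1,[-0.417,-0.587,-0.1],[-0.032,0.222,-0.127]],
])

```text
t: 13.6
tool_pos: [0.495, -0.2976, 0.1847]
tool_rot: [-3.139, 0.102, -0.001]
contact_force: [0.0, 0.7, -1.5]
opening: 0.0151
grip_force: 59.5
```

```bash
python3 - <<'E'
from h import *
st();go((.494,-.298,.12),176.2,0);go((.494,-.298,.082),176.2,0)
s=ctrl.get_image("side")[:,:,::-1];cv2.imwrite("pics/f_side.png",s)
t=ctrl.get_image("top")[:,:,::-1];cv2.imwrite("pics/f_top.png",t)
# paddle direction check from side: wood mask ends
for n,i in(("side",s),("top",t)):
    hs=cv2.cvtColor(i,cv2.COLOR_BGR2HSV);m=(hs[...,2]>95)&(hs[...,0]>12)&(hs[...,0]<24)&(hs[...,1]>60)&(hs[...,1]<180)
    ks,_,sta,ce=cv2.connectedComponentsWithStats(m.astype(np.uint8))
    for j in range(1,ks):
        if sta[j,4]>40:
            print(n,sta[j],ce[j].round(1))
    o=ctrl.get_obs();R=Ro.from_rotvec(o["tool_rot"]).as_matrix();g=o["tool_pos"]-R[:,2]*.0187
    for x in(.13,.07,-.13):print("pred",x,proj(n,g-R[:,0]*x+R[:,2]*.004))
E
```

```text
t 13.6 q [-0.6707 -0.0267  1.7718  0.0012  1.3964  0.9649] pos [ 0.495  -0.2976  0.1847] F [ 0.0082  0.7073 -1.4815] open 0.01510140948529129 59.54846262931824
shift [-0.0024 -0.001  -0.2086] turn [-0.0003  0.0003 -0.0004] rows 2.0012356693413897 0.014205748519781734
shift [-0.0024 -0.001  -0.3036] turn [-0.0003  0.0003 -0.0004] rows 2.9124563907583094 0.014205748519781734
side [530  22  17  13 105] [538.   26.5]
side [265  64   7  20  50] [268.3  72.3]
side [ 306   98   79   23 1138] [347.8 108.8]
side [260 104  40   7  88] [280.7 106.7]
side [361 140  46  36 207] [385.5 157.8]
side [500 188  31  11  77] [516.8 194.7]
pred 0.13 [348.0226 113.7098]
pred 0.07 [327.2306 111.9645]
pred -0.13 [259.5409 106.2825]
top [   0  121   25   84 1377] [  9.6 157.3]
top [486 143  17  25  57] [494.7 155.1]
top [ 141  186   56  105 2816] [168.7 238.9]
top [ 465  194   60  110 4426] [494.3 248.4]
pred 0.13 [373.3765 244.7059]
pred 0.07 [373.4743 223.3684]
pred -0.13 [373.792  154.0769]
```

Call:
jog_arm([
  [1,[-0.002,-0.001,-0.08],[0,0,0]],
  [1,[-0.002,-0.001,-0.15],[0,0,0]],
  [1,[-0.002,-0.001,-0.2],[0,0,0]],
  [1,[-0.002,-0.001,-0.23],[0,0,0]],
  [1,[-0.002,-0.001,-0.25],[0,0,0]],
  [1,[-0.002,-0.001,-0.265],[0,0,0]],
  [1,[-0.002,-0.001,-0.28],[0,0,0]],
  [1,[-0.002,-0.001,-0.29],[0,0,0]],
  [1,[-0.002,-0.001,-0.298],[0,0,0]],
  [1,[-0.002,-0.001,-0.298],[0,0,0]],
  [1,[-0.002,-0.001,-0.298],[0,0,0]],
])

```text
t: 14.62
tool_pos: [0.4947, -0.2998, 0.0673]
tool_rot: [3.138, -0.103, 0.004]
contact_force: [-0.3, -0.9, -0.7]
opening: 0.015
grip_force: 59.6
```

```bash
python3 - <<'E'
from h import *
st()
s=ctrl.get_image("side")[:,:,::-1];cv2.imwrite("pics/g_side.png",s)
t=ctrl.get_image("top")[:,:,::-1];cv2.imwrite("pics/g_top.png",t)
cv2.imwrite("pics/m7.png",np.hstack([cv2.resize(s[100:190,240:360],(480,360)),cv2.resize(t[150:260,325:415],(320,360))]))
E
```

```text
t 14.6167 q [-0.6734  0.0991  1.8524 -0.0001  1.1872  0.9633] pos [ 0.4947 -0.2998  0.0673] F [-0.29   -0.8689 -0.7436] open 0.015019768403055366 59.64547276496887
```

View pics/m7.png

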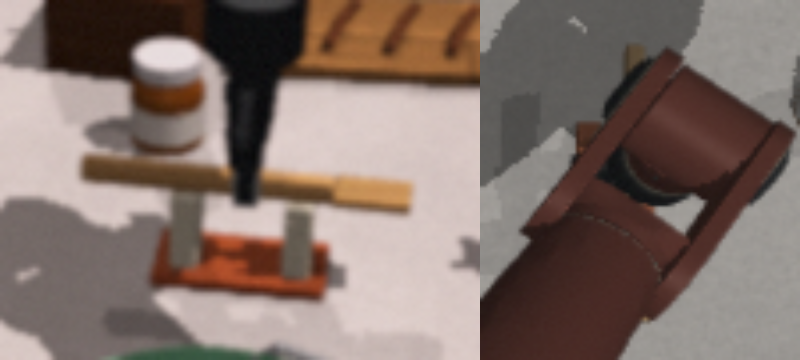

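The paddle spans both posts centrally, with its shadow on the slab and no contact force yet. I lower it gently until it touches.

Call:
jog_arm([
  [1,[0,0,-0.004],[0,0,0]],
  [1,[0,0,-0.008],[0,0,0]],
  [1,[0,0,-0.011],[0,0,0]],
  [1,[0,0,-0.011],[0,0,0]],
  [1,[0,0,-0.011],[0,0,0]],
])

```text
t: 15.13
tool_pos: [0.4944, -0.2995, 0.0624]
tool_rot: [3.139, -0.103, 0.002]
contact_force: [-0.2, -0.4, -1.6]
opening: 0.015
grip_force: 59.7
```

Call:
jog_arm([
  [1,[0,0,-0.003],[0,0,0]],
  [1,[0,0,-0.006],[0,0,0]],
  [1,[0,0,-0.006],[0,0,0]],
  [1,[0,0,-0.006],[0,0,0]],
])

```text
t: 15.47
tool_pos: [0.4945, -0.2996, 0.0622]
tool_rot: [3.139, -0.103, 0.001]
contact_force: [-5.0, 3.5, 10.5]
opening: 0.0146
grip_force: 61.3
```

Contact is at the height expected for the notch floor. I release partially first, then fully.

Call:
jog_arm([
  [1,[0,0,0.003],[0,0,0]],
  [0.3,[0,0,0.003],[0,0,0]],
  [0.3,[0,0,0.003],[0,0,0]],
  [0,[0,0,0.003],[0,0,0]],
  [-0.3,[0,0,0.003],[0,0,0]],
  [-0.3,[0,0,0.003],[0,0,0]],
  [-0.3,[0,0,0.003],[0,0,0]],
  [-0.3,[0,0,0.003],[0,0,0]],
  [-0.3,[0,0,0.003],[0,0,0]],
])

```text
t: 16.22
tool_pos: [0.4944, -0.2996, 0.0613]
tool_rot: [3.139, -0.103, 0.003]
contact_force: [-0.1, -0.2, -0.3]
opening: 0.0552
grip_force: 0.0
```

Call:
jog_arm([
  [-0.3,[0,0,0.05],[0,0,0]],
  [-0.3,[0,0,0.1],[0,0,0]],
  [-0.3,[0,0,0.2],[0,0,0]],
  [-0.3,[0,0,0.3],[0,0,0]],
  [-0.3,[0,0,0.4],[0,0,0]],
  [-0.3,[-0.2,-0.4,0.5],[0,0,0]],
  [-0.3,[-0.3,-0.7,0.5],[0,0,0]],
  [-0.3,[-0.4,-0.8,0.5],[0,0,0]],
  [-0.3,[-0.4,-0.8,0.5],[0,0,0]],
  [-0.3,[-0.4,-0.8,0.5],[0,0,0]],
  [-0.3,[-0.4,-0.8,0.5],[0,0,0]],
  [-0.3,[-0.4,-0.8,0.5],[0,0,0]],
])

```text
t: 17.22
tool_pos: [0.3644, -0.5603, 0.255]
tool_rot: [3.138, -0.103, 0.003]
contact_force: [0.8, -0.1, -0.1]
opening: 0.0557
grip_force: 0.0
```

```bash
python3 beads.py z; python3 - <<'E'
from h import *
st()
i=cv2.imread("pics/z_top.png");hs=cv2.cvtColor(i,cv2.COLOR_BGR2HSV)
j=cv2.imread("pics/z_side.png");hj=cv2.cvtColor(j,cv2.COLOR_BGR2HSV)
for n,h_,b in(("top",hs,(130,270,340,392)),("side",hj,(90,190,240,375))):
    m=(h_[...,2]>90)&(h_[...,0]>12)&(h_[...,0]<24)&(h_[...,1]>75)&(h_[...,1]<180)
    z=np.zeros_like(m);z[b[0]:b[1],b[2]:b[3]]=m[b[0]:b[1],b[2]:b[3]]
    r,c=rect(z);bx=cv2.boxPoints(r);print(n,r)
    if n=="top":
        d=np.radians(r[2]);print([ray("top",p,.085)[:2] for p in bx],ray("top",r[0],.085))
ax=np.array([np.cos(np.radians(176.2)),np.sin(np.radians(176.2)),0])
for x in(.13,-.13):
    for n in("top","side"):print(x,n,proj(n,np.array([.494,-.298,.084])+ax*x))
E
```

```text
r [283.6207 215.1724] [280 213   8   5  29] [ 0.5283 -0.0386] [-0.0315 -0.0169]
r [315.3333 225.6333] [312 223   8   6  30] [ 0.4407 -0.0059] [ 0.0618 -0.0244]
r [307.4194 233.129 ] [304 231   8   5  31] [0.4605 0.0244] [0.0567 0.0114]
w [274.2982 222.4404] [268 210  14  25 218] [ 0.5506 -0.0074] [-0.0384  0.0209]
w [308.3786 218.3398] [303 213  12  12 103] [ 0.4603 -0.0326] [ 0.0327 -0.0403]
w [303.5714 228.    ] [302 227   4   3   7] [0.4714 0.0062] [ 0.0391 -0.0004]
t 17.3167 q [-1.11    0.1417  1.4782 -0.0009  1.518   0.5329] pos [ 0.3623 -0.5634  0.2551] F [-0.7685  0.4217 -0.8014] open 0.055660306576664306 0.0
top ((368.6948547363281, 205.6879425048828), (11.45079517364502, 83.26783752441406), 3.3664605617523193)
[array([ 0.3689, -0.2718]), array([ 0.6244, -0.3012]), array([ 0.6211, -0.3363]), array([ 0.3658, -0.306 ])] [ 0.4935 -0.3036  0.085 ]
side ((335.80657958984375, 108.06222534179688), (77.34093475341797, 19.73953628540039), 2.726311206817627)
0.13 top [366.4177 248.2858]
0.13 side [344.0022 148.1879]
-0.13 top [367.136  164.0259]
-0.13 side [261.2464 140.5382]
```

```bash
python3 - <<'E'
from h import *
h_=cv2.cvtColor(ctrl.get_image("side")[:,:,::-1].copy(),cv2.COLOR_BGR2HSV)
m=(h_[...,2]>80)&(h_[...,0]>12)&(h_[...,0]<24)&(h_[...,1]>60)&(h_[...,1]<180)
z=np.zeros_like(m);z[128:165,245:360]=m[128:165,245:360]
r,c=rect(z);print(r,cv2.boxPoints(r))
h=cv2.cvtColor(cv2.imread("pics/z_top.png"),cv2.COLOR_BGR2HSV)
m=(h[...,2]>90)&(h[...,0]>12)&(h[...,0]<24)&(h[...,1]>75)&(h[...,1]<180)
for y in(170,185,191,205,220,240):print(y,[ray("top",(x,y),.086)[:2] for x in np.flatnonzero(m[y,340:392])[[0,-1]]+340])
E
```

```text
((300.8984680175781, 146.6577606201172), (82.64753723144531, 8.563606262207031), 5.013113975524902) [[259.3586 147.3122]
 [260.1069 138.7813]
 [342.4383 146.0034]
 [341.69   154.5342]]
170 [array([ 0.6046, -0.3017]), array([ 0.6042, -0.314 ])]
185 [array([ 0.5575, -0.3051]), array([ 0.5573, -0.3112])]
191 [array([ 0.5388, -0.304 ]), array([ 0.5386, -0.3101])]
205 [array([ 0.4956, -0.2984]), array([ 0.4954, -0.3075])]
220 [array([ 0.4498, -0.2927]), array([ 0.4495, -0.3018])]
240 [array([ 0.3896, -0.2742]), array([ 0.3885, -0.3073])]
```

```bash
python3 -c "
from station import ctrl
print(ctrl.finish_job())"
```

```text
the job is handed in; nothing more can be done
None
```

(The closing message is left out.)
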